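# Clamp the punching slab in its holder

### The arm

A 6-joint arm with a two-finger parallel gripper is mounted at the origin on a cart in front of the work surface, level with it; the furniture and walls round the work are solid. World frame = base frame: x ahead of the robot, y to its left, z up, the work surface at z = 0. Lengths are in m, angles in degrees, forces in N, time in s.
With the tool pointing down it reaches from about 0.325 to 0.925 m from the base axis. Payload 3.1 kg.
Tool frame: the origin (TCP) lies at the very end of the fingers, on their centre line; the grasp point (between the pads) lies 19 mm behind it; z points along the fingers, y is the direction in which the jaws open and shut (so a half turn about z gives the same grasp; the last joint's range is limited). The gripper opens to 85 mm and grips with 20 to 120 N. Pads are 22 mm wide; open, the fingers measure 114 mm over their backs; the gripper's body (76 mm by 85 mm) begins 54 mm behind the grasp point. The pads swing forward as they close: fully open they stand 13 mm farther back than shut.
Start: joints at [-75.241, 12.427, 92.441, -0, 75.132, -6.429], TCP at [0.226, -0.583, 0.231] pointing down, gripper open.
Joint ranges: [-157.48, 157.48], [-44.54, 120.13], [17.64, 146.25], [-64.5, 244.5], [7.68, 150.69], [-147.95, 147.95]. Speed limits (degrees/s): [159.86, 159.86, 180, 180, 180, 180].

### API

Orientations are given as [roll, pitch, yaw] about the fixed x, y, z axes, in that order (R = Rz(yaw) Ry(pitch) Rx(roll)).
In Python, from plant import robot gives the robot as it stands.
- The arm moves only by the shell command python3 -m handwheel 'ROWS' [FORCE]. ROWS is JSON, a list that holds one entry, the list of rows, each a list of 7 numbers: the turn, a rotation vector about the tool's x, y, z in degrees, then the shift along the tool's x, y, z in m, then the closure, from 0 (fully open) to 1 (shut). A call has 1 to 8 rows; each row is the pose to reach, as a shift and turn from the pose measured when the call began, along the tool's axes at that moment; what a row does not reach only later rows make up. A row lasts 1/12 s, in which the tool goes at most 41.7 mm and 7.16 degrees, less where a joint would pass 70% of its speed; a pose out of reach is approached as far as the arm can. A call with a gripper value outside its range is refused whole. The fingers move at their own pace and stop on an object; FORCE is the grip in N (left out, the last holds). Time passes only in rows, so rows that repeat a pose let the fingers close. It gives the time, the measured TCP pose, the force and the opening at its end, in the units of the state.
- robot.get_obs(): the state, without advancing time (a new reading comes with each control period).
- robot.snapshot(name): name is "side" or "top"; returns (picture, depth): 420x560x3 uint8, red, green, blue; 420x560 float32, m along the optical axis (not along the pixel's ray), 0 where there is no reading.
- robot.calibration(name): a dict with "fov_y" (degrees; the focal length in pixels is half the picture's height over the tangent of half this angle, whatever the lens; pixels are square), "cx", "cy" (the principal point, pixels), "R" (3x3) and "t" (3): a world point X has camera coordinates R X + t. Camera axes: x right, y down, z forward; pixel columns grow to the right and rows downward; lengths in m; the calibration is good to about 2 mm. A picture is of the moment at which its call begins. calibration takes no time and is no camera call.
- robot.finish_job(): hands the job in, once; it reports no verdict.
The state is a dict: "t": time; "joint_pos": joint angles; "dq": joint speeds; "tau": joint torques, N m; "ee_pos": TCP position; "orientation": TCP orientation; "ft_force": force on the tool from outside, world axes, zero at the start; "ft_torque": the same for the moment, N m; "finger_gap": opening from 0.0 (shut) to 1.0 (fully open).
Only numpy, scipy, OpenCV 4.12 (cv2) and the standard library are available. Lean on these libraries where they do the work, as an engineer would, in place of code of your own. Each camera call takes 0.05 s, during which the arm holds its last target.

### The job

Push the granite slab fully home and square against the back rail of its holder. Then turn the three clamp bolts clockwise by their cranks, each all the way to its end stop: the back one first, then the left one, then the right one (left and right as the robot sees them). Leave the other things on the table where they lie.

Things in the scene. Friction and masses are not known exactly. Their poses are not given: they have to be found in the camera images.
- holder: fixed slab holder: wooden base (x -117..88, y +-106, 8 mm thick) with three aluminium rails 28 mm wide, tops at 34 mm, a U open at the front (-x, towards the robot). Origin on the table under the middle of the U; +x to the back rail, +y to the left rail. Inner faces: back rail x = 46, side rails y = +-72 (they span x -46..46). A clamp bolt stands on the middle of each rail. Lengths in mm.
- slab: loose grey granite slab, 92 (x) x 135 (y) x 26 mm, 0.5 to 0.8 kg, on the holder's base between the side rails (4.5 mm play each side), its front sticking out of the U. Origin at the centre of its underside, axes about as the holder's. Underside 8 mm, top 34 mm above the table. Home: back face against the back rail, origin 8 mm above the holder's origin.
- bolt_back (a joint): turn of the back captive clamp bolt, rad; grows clockwise seen from above, 1.92 = end stop (clamped); starts at 0 to 0.35. Vertical axis through bolt_back_axis. Its crank points along +x of the holder, turned (0.96 - value) rad anticlockwise. A flat steel finger (dog) 32 mm long under the crank turns with it and ends 2 mm above the slab's edge. Needs 0.1 N m; stays where left.
- bolt_back_axis (a point): point on the axis of the back bolt at the top of its rail, 34 mm above the table. The steel hub is 25 mm across and rises to 66 mm above the table; the dog lies 36 to 43 mm above the table.
- bolt_back_grip (a point): centre of the back bolt's black upright grip at the end of its crank: 17 mm thick at most, 50 mm from the bolt's axis, from 50 to 81 mm above the table (this point is 66 mm above it). The crank arm is 10 mm wide and 50 to 58 mm above the table. Axes turn with the bolt: x points outward along the crank.
- bolt_left (a joint): turn of the left captive clamp bolt, rad; grows clockwise seen from above, 1.92 = end stop (clamped); starts at 0 to 0.35. Vertical axis through bolt_left_axis. Its crank points along +y of the holder, turned (0.96 - value) rad anticlockwise. A flat steel finger (dog) 32 mm long under the crank turns with it and ends 2 mm above the slab's edge. Needs 0.1 N m; stays where left.
- bolt_left_axis (a point): point on the axis of the left bolt at the top of its rail, 34 mm above the table. The steel hub is 25 mm across and rises to 66 mm above the table; the dog lies 36 to 43 mm above the table.
- bolt_left_grip (a point): centre of the left bolt's black upright grip at the end of its crank: 17 mm thick at most, 50 mm from the bolt's axis, from 50 to 81 mm above the table (this point is 66 mm above it). The crank arm is 10 mm wide and 50 to 58 mm above the table. Axes turn with the bolt: x points outward along the crank.
- bolt_right (a joint): turn of the right captive clamp bolt, rad; grows clockwise seen from above, 1.92 = end stop (clamped); starts at 0 to 0.35. Vertical axis through bolt_right_axis. Its crank points along -y of the holder, turned (0.96 - value) rad anticlockwise. A flat steel finger (dog) 32 mm long under the crank turns with it and ends 2 mm above the slab's edge. Needs 0.1 N m; stays where left.
- bolt_right_axis (a point): point on the axis of the right bolt at the top of its rail, 34 mm above the table. The steel hub is 25 mm across and rises to 66 mm above the table; the dog lies 36 to 43 mm above the table.
- bolt_right_grip (a point): centre of the right bolt's black upright grip at the end of its crank: 17 mm thick at most, 50 mm from the bolt's axis, from 50 to 81 mm above the table (this point is 66 mm above it). The crank arm is 10 mm wide and 50 to 58 mm above the table. Axes turn with the bolt: x points outward along the crank.
- buckle: brass buckle 39 x 47 x 7 mm lying by the back left corner of the holder; bystander. Origin centre of underside.
- anvil: round steel setter anvil, 38 mm across, 12 mm high, by the front right corner of the holder; bystander. Origin centre of underside.
- ring: steel D-ring 24 x 35 x 4 mm lying by the back right corner of the holder; bystander. Origin centre of underside.
- wax: yellow beeswax puck 55 mm across, 21 mm high, left on the table; bystander. Origin centre of underside.
- slicker: turned wooden edge slicker 26 x 105 x 26 mm, lying on the right of the table; bystander. Origin centre of underside.
Mind the look-alikes: they are no part of the job. What is meant by the slab is not red or turquoise, and is the smaller of those in its own colour.

How it is judged (in metres and radians):
On the way, in this order (a step that is already met when the one before it is completed fails the run):
1. the slab is home and square against the back rail, all three bolts still turned less than 0.8 rad (x of slab in the frame of holder above -0.004 m and angle between the x axis of slab and the x axis of holder, either way round below 0.05 rad and angle between slab's own z axis and vertical below 0.05 rad and z of slab in the frame of holder below 0.012 m and value of joint each of bolt_back, bolt_left, bolt_right below 0.8 rad), for 0.2 s.
2. the back bolt is at its end stop, the side bolts still turned less than 0.8 rad (x of slab in the frame of holder above -0.004 m and angle between the x axis of slab and the x axis of holder, either way round below 0.05 rad and angle between slab's own z axis and vertical below 0.05 rad and z of slab in the frame of holder below 0.012 m and value of joint bolt_back above 1.85 rad and value of joint each of bolt_left, bolt_right below 0.8 rad), for 0.2 s.
3. the left bolt is at its end stop too, the right one still turned less than 0.8 rad (x of slab in the frame of holder above -0.004 m and angle between the x axis of slab and the x axis of holder, either way round below 0.05 rad and angle between slab's own z axis and vertical below 0.05 rad and z of slab in the frame of holder below 0.012 m and value of joint each of bolt_back, bolt_left above 1.85 rad and value of joint bolt_right below 0.8 rad), for 0.2 s.
4. the right bolt is at its end stop too (x of slab in the frame of holder above -0.004 m and angle between the x axis of slab and the x axis of holder, either way round below 0.05 rad and angle between slab's own z axis and vertical below 0.05 rad and z of slab in the frame of holder below 0.012 m and value of joint each of bolt_back, bolt_left, bolt_right above 1.85 rad), for 0.2 s.
At the end, for the whole second after the job is handed in: The slab lies flat on the holder's base, at rest, its origin less than 4 mm short of home along the holder's x and within 0.05 rad of square; all three bolts are within 0.07 rad of their end stops (above 1.85 rad); buckle, anvil, D-ring, wax and slicker are within 30 mm of where they started (all of step 4 and linear speed of slab below 0.01 m/s and distance of each of buckle, anvil, ring, wax, slicker from where it was at the start of the episode below 0.03 m); the robot touches nothing.
It fails at once if the buckle is moved 30 mm or more (distance of buckle from where it was at the start of the episode above 0.03 m).
It fails at once if the anvil disc is moved 30 mm or more (distance of anvil from where it was at the start of the episode above 0.03 m).
It fails at once if the D-ring is moved 30 mm or more (distance of ring from where it was at the start of the episode above 0.03 m).
It fails at once if the wax puck is moved 30 mm or more (distance of wax from where it was at the start of the episode above 0.03 m).
It fails at once if the edge slicker is moved 30 mm or more (distance of slicker from where it was at the start of the episode above 0.03 m).
It also fails if it takes over 64 s, if anything falls off the work surface, if the arm or the gripper's body presses on something with over 40 N, if the wrist force passes 120 N, or if a joint passes its speed limit or range.

## Working session

There is one attempt and no reset: what is moved stays moved. The work goes in short steps, Python scripts to look and compute and a shell command to move; the robot and the scene stay as the last step left them, time stands still between calls to the robot, and variables do not carry over. Pictures are saved under pics/ and viewed, and the job is handed in when it is done.

```bash
mkdir -p pics; ls
python3 - <<'E'
from plant import robot
import cv2, numpy as np
print(robot.get_obs())
for n in("top","side"):
    p,d=robot.snapshot(n); cv2.imwrite(f"pics/{n}0.png",p[...,::-1]); np.save(f"{n}0.npy",d)
    c=robot.calibration(n); print(n,c)
E
```

```text
pics
{'t': 0.0, 'joint_pos': array([-7.52413279e+01,  1.24776689e+01,  9.25290207e+01,  3.59796649e-04,
        7.51318968e+01, -6.43051127e+00]), 'dq': array([-0.0007467 ,  0.01838503,  0.0494985 ,  0.01266115,  0.01802106,
        0.08117819]), 'tau': array([-8.32830005e-05, -3.96840978e+01, -3.03852153e+01, -1.22989272e-04,
        9.62161110e-03, -2.08658136e-06]), 'ee_pos': array([ 0.22569839, -0.58194758,  0.22995347]), 'orientation': array([-1.79862324e+02, -1.58667452e-02,  2.11890715e+01]), 'ft_force': array([0.20948863, 0.43729249, 0.46903503]), 'ft_torque': array([-0.02860758, -0.03221638,  0.00655044]), 'finger_gap': 0.999707575545594}
top {'fov_y': 43.44350485114429, 'cx': 280.5951958378407, 'cy': 213.8819121305125, 'R': array([[ 2.59629545e-02, -9.99660232e-01,  2.31197321e-03],
       [-9.94146629e-01, -2.60622461e-02, -1.04848645e-01],
       [ 1.04873276e-01,  4.23740237e-04, -9.94485503e-01]]), 't': array([-0.101732  ,  0.59305224,  1.63027447])}
side {'fov_y': 44.49044580154881, 'cx': 277.17208147440135, 'cy': 205.68882942420763, 'R': array([[ 0.99666609, -0.07841105,  0.02254809],
       [-0.00563667, -0.34187717, -0.93972774],
       [ 0.08139371,  0.93646768, -0.34117936]]), 't': array([-0.58957574,  0.05518408,  1.59286229])}
```

View pics/top0.png

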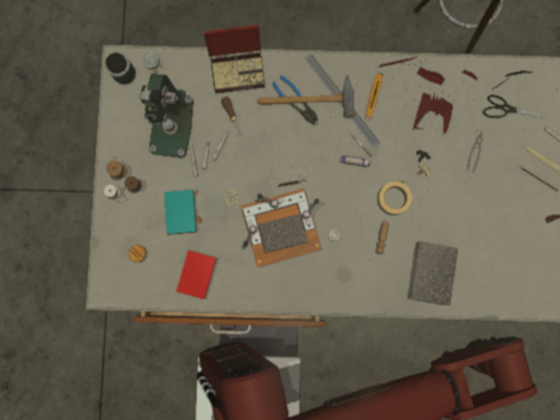

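View pics/side0.png

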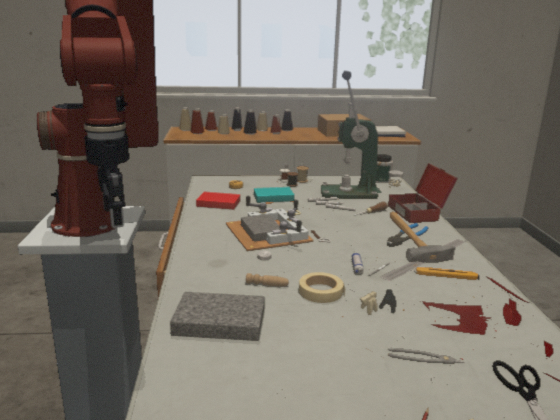

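Run:
```python
import cv2
a=cv2.imread("pics/top0.png")[175:280,220:350]; cv2.imwrite("pics/top0c.png",cv2.resize(a,None,fx=5.5,fy=5.5,interpolation=cv2.INTER_CUBIC))
a=cv2.imread("pics/side0.png")[180:265,220:340]; cv2.imwrite("pics/side0c.png",cv2.resize(a,None,fx=6,fy=6,interpolation=cv2.INTER_CUBIC))
```

```text
(no output)
```

View pics/top0c.png

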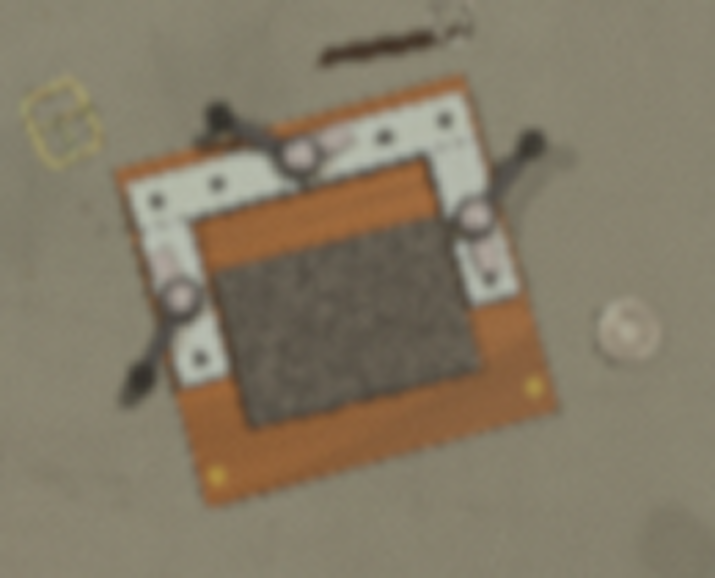

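View pics/side0c.png

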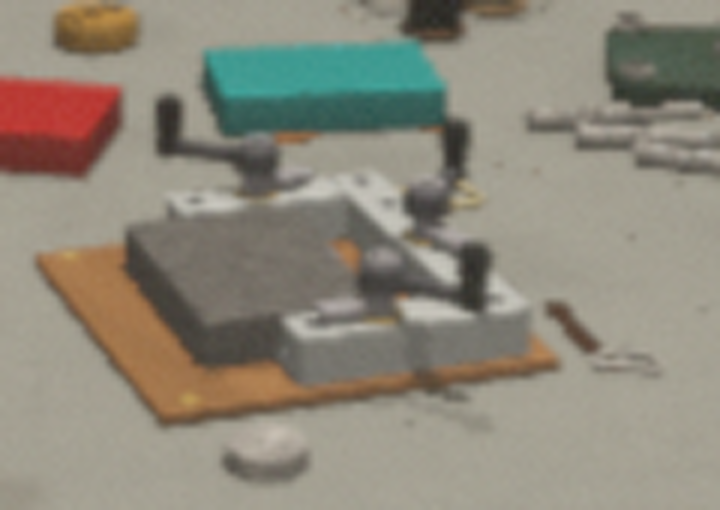

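```bash
cat > h.py <<'E'
import numpy as np, cv2
from plant import robot
def ray(n,u,v,z):
    c=robot.calibration(n); R,t=c["R"],c["t"]; f=210/np.tan(np.radians(c["fov_y"]/2))
    o=-R.T@t; uv=np.atleast_2d(np.c_[u,v]).astype(float)
    d=np.c_[(uv[:,0]-c["cx"])/f,(uv[:,1]-c["cy"])/f,np.ones(len(uv))]@R
    return o+d*((z-o[2])/d[:,2])[:,None]
def proj(n,X):
    c=robot.calibration(n); f=210/np.tan(np.radians(c["fov_y"]/2)); p=np.atleast_2d(X)@c["R"].T+c["t"]
    return np.c_[p[:,0]/p[:,2]*f+c["cx"],p[:,1]/p[:,2]*f+c["cy"]]
E
python3 - <<'E'
from h import *
im=cv2.imread("pics/top0.png"); hsv=cv2.cvtColor(im,cv2.COLOR_BGR2HSV)
m=cv2.inRange(hsv,(5,110,80),(18,255,255)); m[:175]=0;m[280:]=0;m[:,:225]=0;m[:,345:]=0
n,l,s,_=cv2.connectedComponentsWithStats(m); print(s)
pts=np.argwhere(m>0)[:,::-1].astype(np.float32)
w=ray("top",pts[:,0],pts[:,1],0.008)[:,:2]
r=cv2.minAreaRect((w*1000).astype(np.float32)); print(r)
# corners, in crop pixels (zoom 5.5)
C=np.array([(120,172),(465,78),(557,408),(208,505)])/5.5+[220,175]-0.4
W=ray("top",C[:,0],C[:,1],0.008)[:,:2]*1000; print(W.round(1),[np.linalg.norm(W[i]-W[i-1]).round(1) for i in range(4)])
bl,br,fr,fl=W
yaw=[np.degrees(np.arctan2(*(a-b)[::-1])) for a,b in((bl,fl),(br,fr))]
yy=[np.degrees(np.arctan2(*(a-b)[::-1]))-90 for a,b in((bl,br),(fl,fr))]
print(yaw,yy)
th=np.radians(np.mean(yaw+yy)); x=np.array([np.cos(th),np.sin(th)]); 
print("origin",W.mean(0)+14.5*x, "th",np.degrees(th))
G=np.array([(218,117),(140,378),(530,143)])/5.5+[220,175]-0.4
print(ray("top",G[:,0],G[:,1],0.078))
H=np.array([(301,155),(181,297),(476,215)])/5.5+[220,175]-.4
print(ray("top",H[:,0],H[:,1],0.066))
E
```

```text
[[     0      0    560    420 233705]
 [   270    189     35     11     76]
 [   241    201     22      7     45]
 [   256    204     44     21    434]
 [   252    229     69     38    940]]
((555.63037109375, -87.32582092285156), (202.5754852294922, 209.26690673828125), 17.143367767333984)
[[ 620.4   39.8]
 [ 681.  -159.8]
 [ 489.9 -216.9]
 [ 429.   -17.3]] [np.float64(199.8), np.float64(208.6), np.float64(199.5), np.float64(208.8)]
[np.float64(16.60551872589226), np.float64(16.662991875251567)] [np.float64(16.881444459202754), np.float64(16.968596877559477)]
origin [568.97945434 -84.35245051] th 16.779637984476516
[[ 0.64450332 -0.01917164  0.078     ]
 [ 0.49762607  0.01958315  0.078     ]
 [ 0.63443596 -0.1937863   0.078     ]]
[[ 0.62584424 -0.06596816  0.066     ]
 [ 0.54406398 -0.00104744  0.066     ]
 [ 0.5945034  -0.16505876  0.066     ]]
```

```bash
cat >> h.py <<'E'
from scipy.spatial.transform import Rotation as Ro
TH=np.radians(16.85); O=np.array([0.5689,-0.0842])
def hw(x,y,z):  # holder mm -> world m
    c,s=np.cos(TH),np.sin(TH); return np.array([O[0]+(c*x-s*y)/1e3,O[1]+(s*x+c*y)/1e3,z/1e3])
def wh(p):
    d=(np.asarray(p)[...,:2]-O)*1e3; c,s=np.cos(TH),np.sin(TH); return np.stack([c*d[...,0]+s*d[...,1],-s*d[...,0]+c*d[...,1]],-1)
def rel(p,yaw):
    o=robot.get_obs(); R=Ro.from_euler("xyz",o["orientation"],degrees=True); T=Ro.from_euler("xyz",[180,0,yaw],degrees=True)
    v=(R.inv()*T).as_rotvec(degrees=True)
    return np.r_[v.round(1),(R.inv().apply(np.asarray(p)-o["ee_pos"])).round(4)].tolist()
def st():
    o=robot.get_obs(); print("t",o["t"],"pos",o["ee_pos"].round(4),"hold",wh(o["ee_pos"]).round(1),"ori",o["orientation"].round(1),"F",o["ft_force"].round(1),"M",o["ft_torque"].round(2),"gap",round(o["finger_gap"],2),"j6",o["joint_pos"][5].round(1))
E
python3 - <<'E'
from h import *
S=np.array([(213,268),(435,218),(478,372),(250,428)])/5.5+[220,175]-.4
w=wh(ray("top",S[:,0],S[:,1],0.034)); print(w.round(1))
B=np.array([(60,122),(628,330)])/5.5+[220,175]-.4; print(wh(ray("top",B[:,0],B[:,1],0.01)))
print(hw(-145,0,150), rel(hw(-145,0,150),16.85))
E
```

```text
[[ 14.3  65.8]
 [  8.4 -64.2]
 [-82.9 -64.1]
 [-79.2  69.3]]
[[ 122.59601829  129.81962954]
 [ -81.63433109 -155.86076393]]
[ 0.4301253  -0.12623073  0.15      ] [-0.1, -0.0, 4.3, 0.3553, -0.3509, 0.0809]
```

```bash
python3 -m handwheel '[[[0,0,4.3,0.355,-0.351,0.08,0.4],[0,0,4.3,0.355,-0.351,0.08,0.4],[0,0,4.3,0.355,-0.351,0.08,0.4],[0,0,4.3,0.355,-0.351,0.08,0.4],[0,0,4.3,0.355,-0.351,0.08,0.4],[0,0,4.3,0.355,-0.351,0.08,0.4],[0,0,4.3,0.355,-0.351,0.08,0.4],[0,0,4.3,0.355,-0.351,0.08,0.4]]]' 20; python3 -c "
from h import *
print(rel(hw(-145,0,150),16.85)); st()"
```

```text
t: 0.77
ee_pos: [0.3602, -0.2801, 0.1777]
orientation: [-179.9, -0.0, 16.9]
ft_force: [0.9, 1.1, 0.9]
finger_gap: 0.602
[-0.1, -0.0, 0.0, 0.1115, -0.127, 0.0281]
t 0.7667 pos [ 0.3602 -0.2801  0.1777] hold [-256.5 -127. ] ori [-179.9   -0.    16.9] F [0.9 1.1 0.9] M [-0.01 -0.04  0.01] gap 0.6 j6 26.4
```

```bash
python3 -m handwheel '[[[0,0,0,0.1115,-0.127,0.028,0.4],[0,0,0,0.1115,-0.127,0.028,0.4],[0,0,0,0.1115,-0.127,0.028,0.4],[0,0,0,0.1115,-0.127,0.028,0.4],[0,0,0,0.1115,-0.127,0.028,0.4],[0,0,0,0.1115,-0.127,0.028,0.4],[0,0,0,0.1115,-0.127,0.028,0.4]]]' ; python3 -c "
from h import *
print(rel(hw(-120,0,14),16.85)); st()"
```

```text
t: 1.35
ee_pos: [0.4298, -0.1261, 0.1498]
orientation: [-179.9, 0.1, 17.0]
ft_force: [-0.9, -0.7, 0.5]
finger_gap: 0.599
[-0.1, 0.1, 0.1, 0.0254, 0.0005, 0.1358]
t 1.35 pos [ 0.4298 -0.1261  0.1498] hold [-145.3    0.2] ori [-1.799e+02  1.000e-01  1.700e+01] F [-0.9 -0.7  0.5] M [ 0.   -0.01 -0.01] gap 0.6 j6 47.6
```

```bash
python3 -m handwheel '[[[0,0,0,0.025,0,0.1,0.4],[0,0,0,0.025,0,0.1,0.4],[0,0,0,0.025,0,0.1,0.4],[0,0,0,0.025,0,0.12,0.4],[0,0,0,0.025,0,0.135,0.4],[0,0,0,0.025,0,0.135,0.4],[0,0,0,0.025,0,0.135,0.4]]]'
python3 - <<'E'
from h import *
for n,(a,b,c,d) in dict(top=(175,280,220,350),side=(180,265,220,340)).items():
    p,_=robot.snapshot(n); cv2.imwrite(f"pics/{n}1.png",cv2.resize(p[a:b,c:d,::-1],None,fx=5.5,fy=5.5,interpolation=cv2.INTER_CUBIC))
print(rel(hw(-62,0,14),16.85)); st()
E
```

```text
t: 1.93
ee_pos: [0.4525, -0.12, 0.0143]
orientation: [-179.8, 0.2, 16.8]
ft_force: [1.7, -1.0, -0.5]
finger_gap: 0.602
[-0.0, -0.0, 0.0, 0.058, -0.0012, 0.002]
t 2.0333 pos [ 0.4544 -0.1202  0.016 ] hold [-120.    -1.2] ori [-180.    -0.    16.9] F [-0.   0.2 -0.2] M [ 0.01 -0.03 -0.05] gap 0.6 j6 49.7
```

View pics/side1.png

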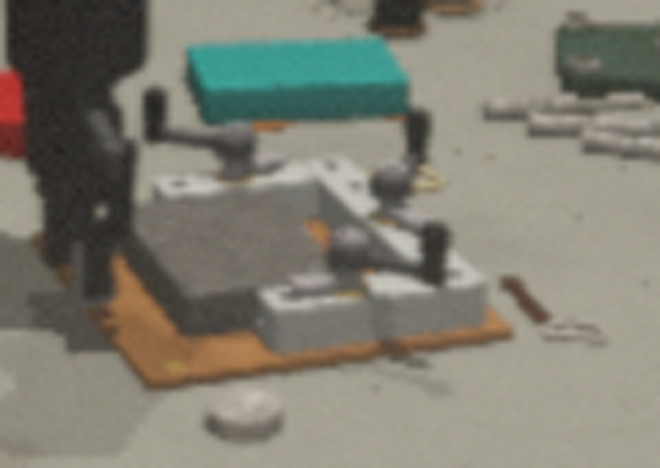

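```bash
python3 -m handwheel '[[[0,0,0,0.01,-0.001,0,0.4],[0,0,0,0.018,-0.001,0,0.4],[0,0,0,0.024,-0.001,0,0.4],[0,0,0,0.03,-0.001,0,0.4],[0,0,0,0.036,-0.001,0,0.4],[0,0,0,0.042,-0.001,0,0.4],[0,0,0,0.046,-0.001,0,0.4],[0,0,0,0.05,-0.001,0,0.4]]]'
python3 - <<'E'
from h import *
print(rel(hw(-57,0,14),16.85)); st()
E
python3 -m handwheel '[[[0,0,0,0.002,0,0,0.4],[0,0,0,0.004,0,0,0.4],[0,0,0,0.006,0,0,0.4],[0,0,0,0.008,0,0,0.4],[0,0,0,0.008,0,0,0.4]]]'
python3 - <<'E'
from h import *
for n,(a,b,c,d) in dict(top=(175,280,220,350),side=(180,265,220,340)).items():
    p,_=robot.snapshot(n); cv2.imwrite(f"pics/{n}2.png",cv2.resize(p[a:b,c:d,::-1],None,fx=5.5,fy=5.5,interpolation=cv2.INTER_CUBIC))
print(rel(hw(-57,0,14),16.85)); st()
E
```

```text
t: 2.7
ee_pos: [0.5016, -0.1044, 0.0157]
orientation: [-179.9, 0.1, 16.9]
ft_force: [-5.0, -1.3, 2.8]
finger_gap: 0.599
[-0.1, 0.1, 0.0, 0.0133, 0.0002, 0.0017]
t 2.7 pos [ 0.5016 -0.1044  0.0157] hold [-70.3   0.2] ori [-1.799e+02  1.000e-01  1.690e+01] F [-5.  -1.3  2.8] M [-0.27  0.71  0.02] gap 0.6 j6 53.5
t: 3.12
ee_pos: [0.5097, -0.1018, 0.0156]
orientation: [-179.9, 0.0, 16.9]
ft_force: [-2.3, -0.3, 0.4]
finger_gap: 0.601
[-0.1, -0.0, 0.0, 0.0048, 0.0004, 0.0016]
t 3.2167 pos [ 0.5097 -0.1018  0.0156] hold [-61.8   0.4] ori [-179.9   -0.    16.9] F [-1.9 -0.1 -0.8] M [0.07 0.2  0.02] gap 0.6 j6 54.0
```

View pics/side2.png

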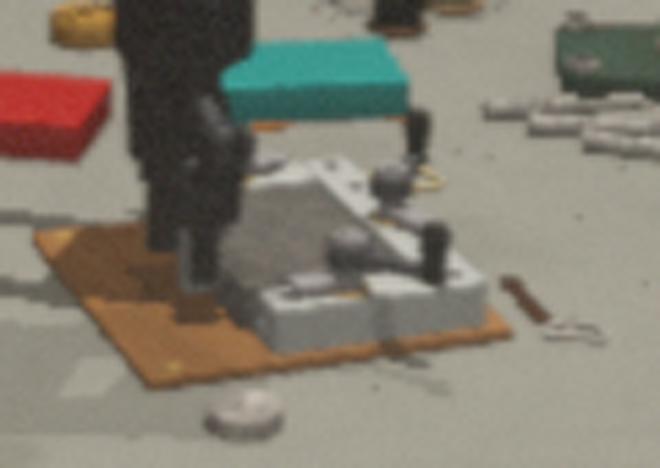

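View pics/top2.png

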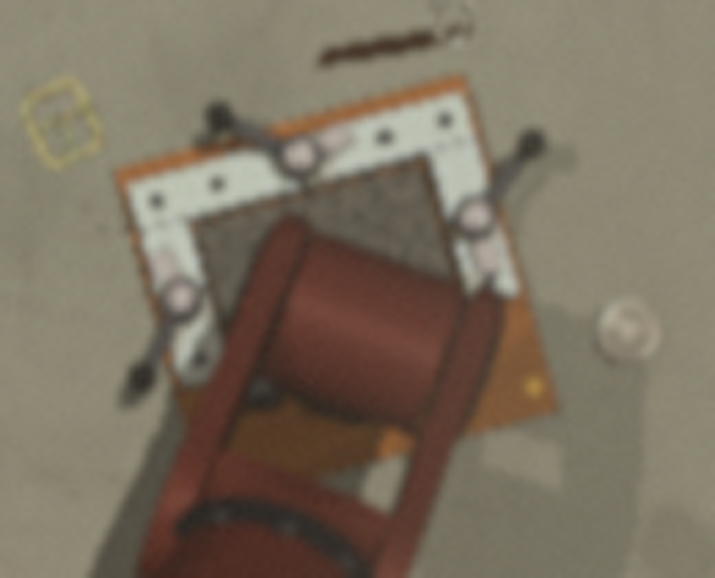

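Slab's back edge is now at or very near the rail (top crop ~ (200..425, 220..160)). I'll press on until the force rises.

```bash
python3 -m handwheel '[[[0,0,0,0.001,0,0,0.4],[0,0,0,0.002,0,0,0.4],[0,0,0,0.003,0,0,0.4],[0,0,0,0.003,0,0,0.4]]]'; python3 -m handwheel '[[[0,0,0,0.001,0,0,0.4],[0,0,0,0.002,0,0,0.4],[0,0,0,0.002,0,0,0.4]]]';python3 -c "
from h import *
st()"
```

```text
t: 3.55
ee_pos: [0.5127, -0.1008, 0.0155]
orientation: [-179.9, -0.0, 16.9]
ft_force: [-3.3, -0.3, 0.8]
finger_gap: 0.6
t: 3.8
ee_pos: [0.5142, -0.1004, 0.0155]
orientation: [-179.9, 0.1, 16.9]
ft_force: [-4.4, -2.0, 3.4]
finger_gap: 0.599
t 3.8 pos [ 0.5142 -0.1004  0.0155] hold [-57.1   0.4] ori [-1.799e+02  1.000e-01  1.690e+01] F [-4.4 -2.   3.4] M [-0.27  0.78 -0.  ] gap 0.6 j6 54.3
```

```bash
python3 -m handwheel '[[[0,0,0,0.001,0,0,0.4],[0,0,0,0.002,0,0,0.4],[0,0,0,0.002,0,0,0.4]]]'; python3 -m handwheel '[[[0,0,0,0.001,0,0,0.4],[0,0,0,0.002,0,0,0.4],[0,0,0,0.002,0,0,0.4]]]';python3 -c "
from h import *
st()"
```

```text
t: 4.05
ee_pos: [0.5142, -0.1004, 0.0155]
orientation: [-179.9, 0.3, 16.9]
ft_force: [-10.0, -3.2, 7.2]
finger_gap: 0.599
t: 4.3
ee_pos: [0.5142, -0.1005, 0.0155]
orientation: [-179.8, 0.6, 17.0]
ft_force: [-9.4, -3.6, 7.4]
finger_gap: 0.601
t 4.3 pos [ 0.5142 -0.1005  0.0155] hold [-57.1   0.3] ori [-179.8    0.6   17. ] F [-9.4 -3.6  7.4] M [-0.6  1.4 -0. ] gap 0.6 j6 54.6
```

Force rises at 57 mm with no further motion, so the slab is home. Back off, lift clear, and look.

```bash
python3 -m handwheel '[[[0,0,0,-0.01,0,0,0.5],[0,0,0,-0.03,0,0,0.5],[0,0,0,-0.03,0,-0.04,0.5],[0,0,0,-0.03,0,-0.08,0.5],[0,0,0,-0.04,0,-0.12,0.5],[0,0,0,-0.07,0,-0.15,0.5],[0,0,0,-0.1,0,-0.15,0.5],[0,0,0,-0.1,0,-0.15,0.5]]]';python3 - <<'E'
from h import *
st()
for n,(a,b,c,d) in dict(top=(175,280,220,350),side=(180,265,220,340)).items():
    p,_=robot.snapshot(n); cv2.imwrite(f"pics/{n}3.png",cv2.resize(p[a:b,c:d,::-1],None,fx=5.5,fy=5.5,interpolation=cv2.INTER_CUBIC))
E
```

```text
t: 4.97
ee_pos: [0.4192, -0.1307, 0.1689]
orientation: [179.9, 0.4, 16.9]
ft_force: [-0.4, -0.1, -0.9]
finger_gap: 0.499
t 4.9667 pos [ 0.4192 -0.1307  0.1689] hold [-156.8   -1.1] ori [179.9   0.4  16.9] F [-0.4 -0.1 -0.9] M [ 0.04 -0.01 -0.03] gap 0.5 j6 46.9
```

View pics/top3.png

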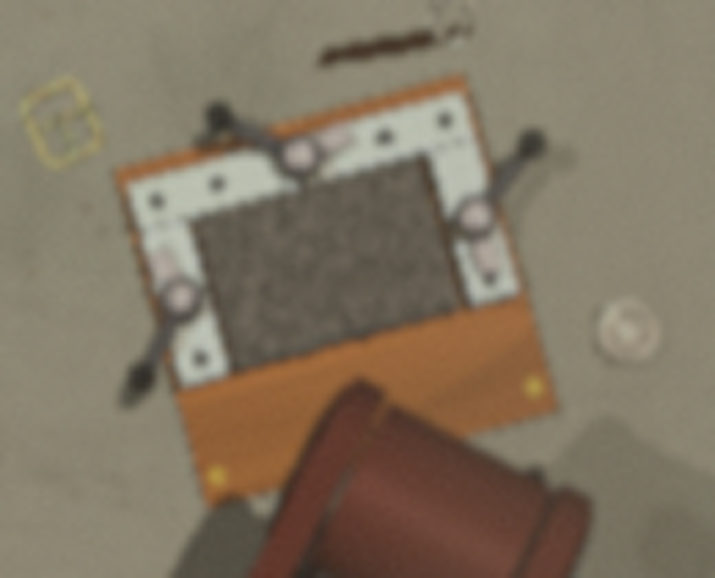

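View pics/side3.png

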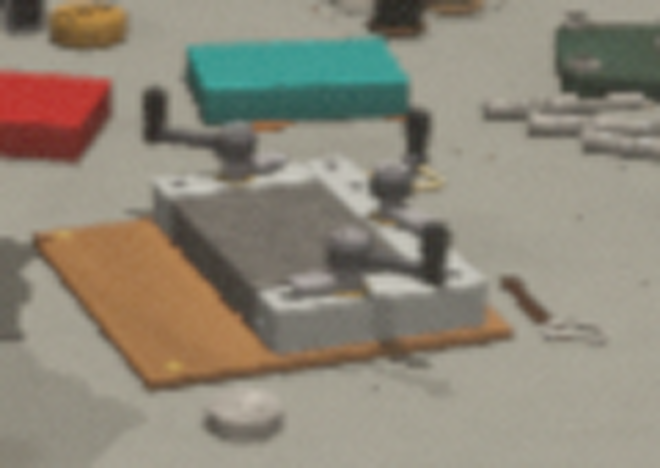

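The slab fills the U; its front is flush with the rail ends (top crop (230,370)–(465,305)) and no gap shows at the back. Bolts untouched. Now the back crank.

Run:
```python
from h import *
a=np.radians(51.3); print(rel(hw(60+50*np.cos(a),50*np.sin(a),150),68.2))
```

```text
[-0.3, 0.4, -51.3, 0.2464, -0.0395, 0.0154]
```

```bash
python3 -m handwheel '[[[0,0,-51,0.246,-0.04,0.015,0.5],[0,0,-51,0.246,-0.04,0.015,0.5],[0,0,-51,0.246,-0.04,0.015,0.5],[0,0,-51,0.246,-0.04,0.015,0.5],[0,0,-51,0.246,-0.04,0.015,0.5],[0,0,-51,0.246,-0.04,0.015,0.5],[0,0,-51,0.246,-0.04,0.015,0.5],[0,0,-51,0.246,-0.04,0.015,0.5]]]';python3 - <<'E'
from h import *
st()
a=np.radians(51.3); print(rel(hw(60+50*np.cos(a),50*np.sin(a),54),68.2))
E
```

```text
t: 5.73
ee_pos: [0.6461, -0.0177, 0.147]
orientation: [-179.5, 0.2, 68.2]
ft_force: [-0.2, -0.1, -1.1]
finger_gap: 0.501
t 5.7333 pos [ 0.6461 -0.0177  0.147 ] hold [93.2 41.3] ori [-179.5    0.2   68.2] F [-0.2 -0.1 -1.1] M [ 0.03 -0.02  0.  ] gap 0.5 j6 14.0
[-0.5, 0.2, 0.0, -0.0027, 0.0007, 0.093]
```

```bash
python3 -m handwheel '[[[0,0,0,-0.003,0.001,0.0,0.5],[0,0,0,-0.003,0.001,0.02,0.5],[0,0,0,-0.003,0.001,0.04,0.5],[0,0,0,-0.003,0.001,0.06,0.5],[0,0,0,-0.003,0.001,0.08,0.5],[0,0,0,-0.003,0.001,0.093,0.5],[0,0,0,-0.003,0.001,0.093,0.5]]]';python3 - <<'E'
from h import *
st()
for n,(a,b,c,d) in dict(top=(175,280,220,350),side=(160,245,220,340)).items():
    p,_=robot.snapshot(n); cv2.imwrite(f"pics/{n}4.png",cv2.resize(p[a:b,c:d,::-1],None,fx=5.5,fy=5.5,interpolation=cv2.INTER_CUBIC))
E
```

```text
t: 6.32
ee_pos: [0.6413, -0.0209, 0.0501]
orientation: [-179.1, 0.3, 68.1]
ft_force: [-1.5, 0.7, -0.5]
finger_gap: 0.504
t 6.3167 pos [ 0.6413 -0.0209  0.0501] hold [87.7 39.6] ori [-179.1    0.3   68.1] F [-1.5  0.7 -0.5] M [0.02 0.03 0.02] gap 0.5 j6 13.9
```

View pics/side4.png

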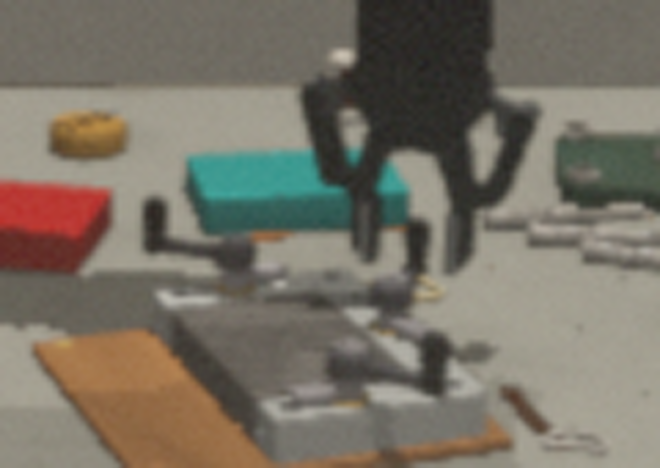

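Grip (crop (415,245)) stands between the fingers. Close.

```bash
python3 -m handwheel '[[[0,0,0,0,0,0,0.7],[0,0,0,0,0,0,0.85],[0,0,0,0,0,0,0.85],[0,0,0,0,0,0,0.9],[0,0,0,0,0,0,0.9],[0,0,0,0,0,0,0.9]]]' 20;python3 - <<'E'
from h import *
st()
E
```

```text
t: 6.92
ee_pos: [0.6458, -0.0213, 0.0557]
orientation: [-179.6, 0.2, 68.1]
ft_force: [-1.4, 0.1, 5.8]
finger_gap: 0.169
t 6.9167 pos [ 0.6458 -0.0213  0.0557] hold [91.9 37.9] ori [-179.6    0.2   68.1] F [-1.4  0.1  5.8] M [-0.03  0.15 -0.01] gap 0.17 j6 13.8
```

```bash
python3 -m handwheel '[[[0,0,6.5,-0.0003,0.0057,0,0.9],[0,0,13,-0.0013,0.0112,0,0.9],[0,0,19.5,-0.0029,0.0167,0,0.9],[0,0,26,-0.0051,0.0219,0,0.9],[0,0,32.5,-0.0078,0.0269,0,0.9],[0,0,39,-0.0111,0.0315,0,0.9],[0,0,45.5,-0.015,0.0357,0,0.9],[0,0,52,-0.0192,0.0394,0,0.9]]]';python3 - <<'E'
from h import *
st()
d=wh(robot.get_obs()["ee_pos"])-[60,0]; print(np.degrees(np.arctan2(d[1],d[0])),np.hypot(*d))
E
```

```text
t: 7.58
ee_pos: [0.6741, -0.0536, 0.0558]
orientation: [-179.8, 0.6, 15.8]
ft_force: [-5.6, 1.1, 5.7]
finger_gap: 0.171
t 7.5833 pos [ 0.6741 -0.0536  0.0558] hold [109.5  -1.2] ori [-179.8    0.6   15.8] F [-5.6  1.1  5.7] M [0.17 0.73 0.02] gap 0.17 j6 63.8
-1.437202497703406 49.552197297783955
```

```bash
python3 -m handwheel '[[[0,0,6.5,-0.0003,0.0057,0,0.9],[0,0,13,-0.0013,0.0112,0,0.9],[0,0,19.5,-0.0029,0.0167,0,0.9],[0,0,26,-0.0051,0.0219,0,0.9],[0,0,32.5,-0.0078,0.0269,0,0.9],[0,0,39,-0.0111,0.0315,0,0.9],[0,0,45.5,-0.015,0.0357,0,0.9],[0,0,50,-0.0179,0.0383,0,0.9]]]';python3 - <<'E'
from h import *
st()
d=wh(robot.get_obs()["ee_pos"])-[60,0]; print(np.degrees(np.arctan2(d[1],d[0])),np.hypot(*d))
E
```

```text
t: 8.25
ee_pos: [0.6669, -0.0949, 0.0559]
orientation: [179.7, 0.6, -34.5]
ft_force: [-1.3, 2.1, 1.2]
finger_gap: 0.172
t 8.25 pos [ 0.6669 -0.0949  0.0559] hold [ 90.7 -38.6] ori [179.7   0.6 -34.5] F [-1.3  2.1  1.2] M [0.38 0.12 0.07] gap 0.17 j6 110.5
-51.4848400548113 49.358444523674656
```

```bash
python3 -m handwheel '[[[0,0,2,0,0.0017,0,0.9],[0,0,4,-0.0001,0.0035,0,0.9],[0,0,6,-0.0003,0.0052,0,0.9],[0,0,6,-0.0003,0.006,0,0.9]]]';python3 - <<'E'
from h import *
st()
d=wh(robot.get_obs()["ee_pos"])-[60,0]; print(np.degrees(np.arctan2(d[1],d[0])),np.hypot(*d))
E
```

```text
t: 8.58
ee_pos: [0.665, -0.097, 0.056]
orientation: [-180.0, 0.6, -40.6]
ft_force: [4.4, 7.5, -0.8]
finger_gap: 0.177
t 8.5833 pos [ 0.665 -0.097  0.056] hold [ 88.2 -40.1] ori [-180.     0.6  -40.6] F [ 4.4  7.5 -0.8] M [ 1.17 -0.77  0.1 ] gap 0.18 j6 116.0
-54.81475161976996 49.00861317523345
```

```bash
python3 -m handwheel '[[[0,0,0,0,0.002,0,0.9],[0,0,0,0,0.004,0,0.9],[0,0,0,0,0.004,0,0.9]]]';python3 - <<'E'
from h import *
st()
d=wh(robot.get_obs()["ee_pos"])-[60,0]; print(np.degrees(np.arctan2(d[1],d[0])),np.hypot(*d))
E
```

```text
t: 8.83
ee_pos: [0.665, -0.0969, 0.0561]
orientation: [-179.5, 0.5, -40.6]
ft_force: [7.5, 8.1, -2.0]
finger_gap: 0.174
t 8.8333 pos [ 0.665  -0.0969  0.0561] hold [ 88.3 -40. ] ori [-179.5    0.5  -40.6] F [ 7.5  8.1 -2. ] M [ 1.2  -1.05  0.1 ] gap 0.17 j6 115.7
-54.74966851527851 48.9891600067478
```

End stop reached. Release and lift.

```bash
python3 -m handwheel '[[[0,0,0,0,0,0,0.5],[0,0,0,0,0,0,0.5],[0,0,0,0,0,0,0.5],[0,0,0,0,0,-0.03,0.5],[0,0,0,0,0,-0.06,0.5],[0,0,0,0,0,-0.1,0.5],[0,0,0,0,0,-0.11,0.5]]]';python3 - <<'E'
from h import *
st()
a=np.radians(90+49.2); print(rel(hw(50*np.cos(a),86+50*np.sin(a),155),156))
E
```

```text
t: 9.42
ee_pos: [0.6687, -0.0999, 0.1737]
orientation: [-179.3, -0.1, -40.7]
ft_force: [1.9, 0.1, 1.9]
finger_gap: 0.5
t 9.4167 pos [ 0.6687 -0.0999  0.1737] hold [ 91.  -43.9] ori [-1.793e+02 -1.000e-01 -4.070e+01] F [1.9 0.1 1.9] M [-0.02 -0.09 -0.01] gap 0.5 j6 115.7
[-0.3, 1.0, 163.3, -0.2064, 0.0215, 0.018]
```

```bash
python3 -m handwheel '[[[0,0,-110,-0.207,0.022,0.01,0.5],[0,0,-110,-0.207,0.022,0.01,0.5],[0,0,-110,-0.207,0.022,0.01,0.5],[0,0,-110,-0.207,0.022,0.01,0.5],[0,0,-110,-0.207,0.022,0.01,0.5],[0,0,-110,-0.207,0.022,0.01,0.5],[0,0,-110,-0.207,0.022,0.01,0.5],[0,0,-110,-0.207,0.022,0.01,0.5]]]';python3 - <<'E'
from h import *
st()
a=np.radians(90+49.2); print(rel(hw(50*np.cos(a),86+50*np.sin(a),155),156))
for n,(a,b,c,d) in dict(top=(175,280,220,350),side=(180,265,220,340)).items():
    p,_=robot.snapshot(n); cv2.imwrite(f"pics/{n}5.png",cv2.resize(p[a:b,c:d,::-1],None,fx=5.5,fy=5.5,interpolation=cv2.INTER_CUBIC))
E
```

```text
t: 10.08
ee_pos: [0.4963, 0.0185, 0.1628]
orientation: [-179.7, -0.3, 17.1]
ft_force: [0.1, -0.2, -0.4]
finger_gap: 0.504
t 10.0833 pos [0.4963 0.0185 0.1628] hold [-39.7 119.3] ori [-179.7   -0.3   17.1] F [ 0.1 -0.2 -0.4] M [-0.04  0.01  0.02] gap 0.5 j6 66.6
[0.3, -0.5, -138.9, 0.0018, 0.0007, 0.0078]
```

View pics/top5.png

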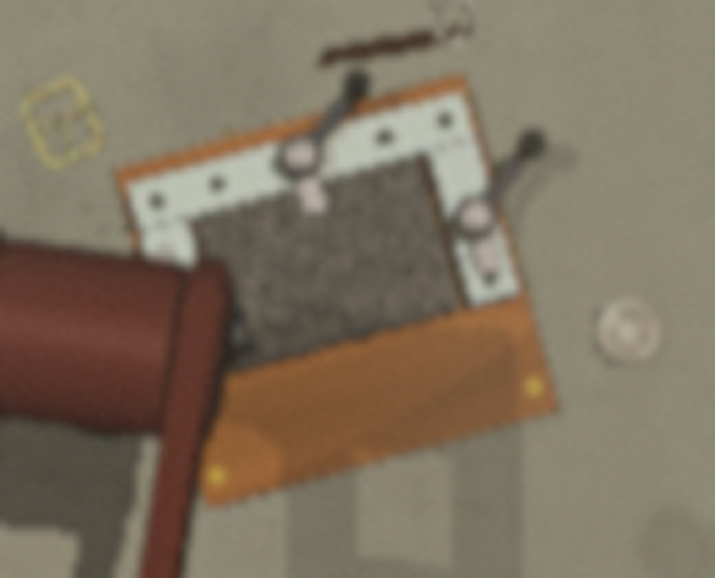

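View pics/side5.png

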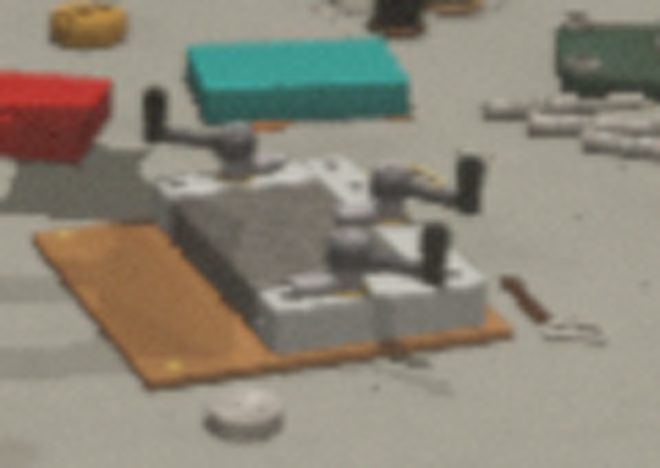

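The back dog now lies over the slab (crop (312,198)), grip at (358,85). Rotate the tool on above the left grip.

```bash
python3 - <<'E'
from h import *
G=np.array([358,84])/5.5+[220,175]-.4; d=wh(ray("top",G[0],G[1],.078))[0]-[60,0]; print(d,0.96-np.arctan2(d[1],d[0]))
E
python3 -m handwheel '[[[0,0,-57,0.002,0.001,0,0.5],[0,0,-57,0.002,0.001,0,0.5],[0,0,-57,0.002,0.001,0,0.5],[0,0,-57,0.002,0.001,0,0.5],[0,0,-57,0.002,0.001,0,0.5],[0,0,-57,0.002,0.001,0,0.5],[0,0,-57,0.002,0.001,0,0.5],[0,0,-57,0.002,0.001,0,0.5]]]'
python3 -m handwheel '[[[0,0,-57,0,0,0,0.5],[0,0,-57,0,0,0,0.5],[0,0,-57,0,0,0,0.5],[0,0,-57,0,0,0,0.5],[0,0,-57,0,0,0,0.5],[0,0,-57,0,0,0,0.5],[0,0,-57,0,0,0,0.5],[0,0,-57,0,0,0,0.5]]]'
python3 - <<'E'
from h import *
st()
a=np.radians(90+49.2); print(rel(hw(50*np.cos(a),86+50*np.sin(a),155),156))
E
```

```text
[ 28.46970271 -40.08585144] 1.9132453556863322
t: 10.85
ee_pos: [0.4993, 0.0172, 0.1629]
orientation: [179.9, -0.4, 73.7]
ft_force: [0.1, -0.6, 0.2]
finger_gap: 0.499
t: 11.52
ee_pos: [0.4994, 0.0167, 0.1628]
orientation: [179.6, -0.1, 130.9]
ft_force: [-0.5, 0.6, -0.1]
finger_gap: 0.499
t 11.5167 pos [0.4994 0.0167 0.1628] hold [-37.3 116.8] ori [ 1.796e+02 -1.000e-01  1.309e+02] F [-0.5  0.6 -0.1] M [-0.01 -0.02 -0.01] gap 0.5 j6 -47.4
[0.4, -0.0, -25.1, 0.002, 0.0002, 0.0078]
```

```bash
python3 -m handwheel '[[[0,0,-7,0.002,0,0,0.5],[0,0,-14,0.002,0,0,0.5],[0,0,-21,0.002,0,0,0.5],[0,0,-25,0.002,0,0,0.5],[0,0,-25,0.002,0,0,0.5],[0,0,-25,0.002,0,0,0.5]]]'
python3 - <<'E'
from h import *
st()
a=np.radians(90+49.2); print(rel(hw(50*np.cos(a),86+50*np.sin(a),54),156))
E
```

```text
t: 12.02
ee_pos: [0.4981, 0.0179, 0.1627]
orientation: [179.6, 0.0, 155.6]
ft_force: [1.2, -0.2, 0.4]
finger_gap: 0.504
t 12.0167 pos [0.4981 0.0179 0.1627] hold [-38.2 118.2] ori [179.6   0.  155.6] F [ 1.2 -0.2  0.4] M [-0.07 -0.   -0.01] gap 0.5 j6 -72.0
[0.4, 0.1, -0.4, 0.0001, -0.0002, 0.1087]
```

```bash
python3 -m handwheel '[[[0,0,0,0,0,0.02,0.5],[0,0,0,0,0,0.04,0.5],[0,0,0,0,0,0.06,0.5],[0,0,0,0,0,0.08,0.5],[0,0,0,0,0,0.1,0.5],[0,0,0,0,0,0.108,0.5],[0,0,0,0,0,0.108,0.5],[0,0,0,0,0,0.108,0.5]]]'
python3 - <<'E'
from h import *
st()
for n,(a,b,c,d) in dict(side=(160,245,220,340)).items():
    p,_=robot.snapshot(n); cv2.imwrite(f"pics/{n}6.png",cv2.resize(p[a:b,c:d,::-1],None,fx=5.5,fy=5.5,interpolation=cv2.INTER_CUBIC))
E
```

```text
t: 12.68
ee_pos: [0.4985, 0.0184, 0.0547]
orientation: [179.6, 0.0, 155.5]
ft_force: [-1.0, 0.7, -0.3]
finger_gap: 0.5
t 12.6833 pos [0.4985 0.0184 0.0547] hold [-37.7 118.6] ori [179.6   0.  155.5] F [-1.   0.7 -0.3] M [-0.03  0.01 -0.02] gap 0.5 j6 -71.9
```

View pics/side6.png

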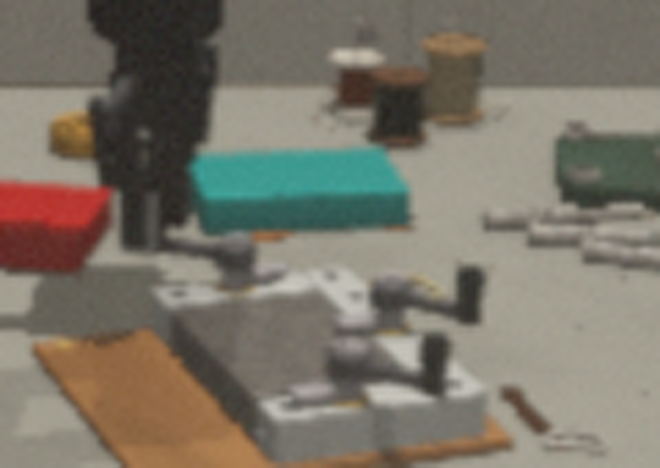

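The near finger stands in front of the left grip (crop (140,215)), the far one behind it. Close.

```bash
python3 -m handwheel '[[[0,0,0,0,0,0,0.7],[0,0,0,0,0,0,0.85],[0,0,0,0,0,0,0.85],[0,0,0,0,0,0,0.9],[0,0,0,0,0,0,0.9],[0,0,0,0,0,0,0.9]]]' 20;python3 - <<'E'
from h import *
st()
d=wh(robot.get_obs()["ee_pos"])-[0,86]; print(np.degrees(np.arctan2(d[1],d[0]))-90,np.hypot(*d))
E
```

```text
t: 13.23
ee_pos: [0.5008, 0.018, 0.0572]
orientation: [179.6, 0.3, 155.5]
ft_force: [-0.9, -0.6, 6.3]
finger_gap: 0.171
t 13.2333 pos [0.5008 0.018  0.0572] hold [-35.6 117.6] ori [179.6   0.3 155.5] F [-0.9 -0.6  6.3] M [-0.18  0.18  0.01] gap 0.17 j6 -71.9
48.403017438434375 47.543792088453785
```

```bash
python3 -m handwheel '[[[0,0,6.5,-0.0003,0.0057,0,0.9],[0,0,13,-0.0013,0.0112,0,0.9],[0,0,19.5,-0.0029,0.0165,0,0.9],[0,0,26,-0.005,0.0216,0,0.9],[0,0,32.5,-0.0077,0.0266,0,0.9],[0,0,39,-0.011,0.031,0,0.9],[0,0,45.5,-0.0147,0.0352,0,0.9],[0,0,52,-0.019,0.039,0,0.9]]]';python3 - <<'E'
from h import *
st()
d=wh(robot.get_obs()["ee_pos"])-[0,86]; print(np.degrees(np.arctan2(d[1],d[0]))-90,np.hypot(*d))
E
```

```text
t: 13.9
ee_pos: [0.5335, 0.0443, 0.0574]
orientation: [179.7, -0.0, 103.3]
ft_force: [-1.6, -5.5, -0.2]
finger_gap: 0.171
t 13.9 pos [0.5335 0.0443 0.0574] hold [  3.4 133.3] ori [179.7  -0.  103.3] F [-1.6 -5.5 -0.2] M [-0.93  0.26 -0.02] gap 0.17 j6 -16.2
-4.136365993579105 47.38844611619404
```

```bash
python3 -m handwheel '[[[0,0,6.5,-0.0003,0.0056,0,0.9],[0,0,13,-0.0013,0.011,0,0.9],[0,0,19.5,-0.0028,0.0164,0,0.9],[0,0,26,-0.0049,0.0215,0,0.9],[0,0,32.5,-0.0076,0.0264,0,0.9],[0,0,39,-0.0109,0.0308,0,0.9],[0,0,45.5,-0.0146,0.0348,0,0.9],[0,0,48,-0.0162,0.0364,0,0.9]]]';python3 - <<'E'
from h import *
st()
d=wh(robot.get_obs()["ee_pos"])-[0,86]; print(np.degrees(np.arctan2(d[1],d[0]))-90,np.hypot(*d))
E
python3 -m handwheel '[[[0,0,2,0,0.0017,0,0.9],[0,0,4,-0.0001,0.0034,0,0.9],[0,0,6,-0.0003,0.005,0,0.9],[0,0,6,-0.0003,0.006,0,0.9]]]';python3 - <<'E'
from h import *
st()
d=wh(robot.get_obs()["ee_pos"])-[0,86]; print(np.degrees(np.arctan2(d[1],d[0]))-90,np.hypot(*d))
E
```

```text
t: 14.57
ee_pos: [0.5716, 0.0365, 0.0573]
orientation: [179.9, -0.1, 55.0]
ft_force: [-4.1, -1.6, 3.9]
finger_gap: 0.174
t 14.5667 pos [0.5716 0.0365 0.0573] hold [ 37.5 114.8] ori [ 1.799e+02 -1.000e-01  5.500e+01] F [-4.1 -1.6  3.9] M [-0.09  0.56 -0.  ] gap 0.17 j6 31.5
-52.51795970347464 47.300271550112484
t: 14.9
ee_pos: [0.5729, 0.0351, 0.0571]
orientation: [-179.5, -0.0, 48.9]
ft_force: [-9.6, 7.3, 9.6]
finger_gap: 0.178
t 14.9 pos [0.5729 0.0351 0.0571] hold [ 38.4 113. ] ori [-179.5   -0.    48.9] F [-9.6  7.3  9.6] M [1.08 1.34 0.14] gap 0.18 j6 37.2
-54.9557113294279 46.953377634974814
```

Force rises at −55°. One confirming nudge.

```bash
python3 -m handwheel '[[[0,0,0,0.001,0.002,0,0.9],[0,0,0,0.001,0.004,0,0.9],[0,0,0,0.001,0.004,0,0.9]]]';python3 - <<'E'
from h import *
st()
d=wh(robot.get_obs()["ee_pos"])-[0,86]; print(np.degrees(np.arctan2(d[1],d[0]))-90,np.hypot(*d))
E
python3 -m handwheel '[[[0,0,0,0,0,0,0.5],[0,0,0,0,0,0,0.5],[0,0,0,0,0,0,0.5],[0,0,0,0,0,-0.03,0.5],[0,0,0,0,0,-0.06,0.5],[0,0,0,0,0,-0.1,0.5],[0,0,0,0,0,-0.11,0.5],[0,0,0,0,0,-0.11,0.5]]]';python3 - <<'E'
from h import *
st()
a=np.radians(-90+37.4); print(rel(hw(50*np.cos(a),-86+50*np.sin(a),155),144.5))
E
```

```text
t: 15.15
ee_pos: [0.5729, 0.0352, 0.0571]
orientation: [-179.0, 0.2, 48.9]
ft_force: [-9.2, 5.4, 10.1]
finger_gap: 0.172
t 15.15 pos [0.5729 0.0352 0.0571] hold [ 38.4 113.1] ori [-179.     0.2   48.9] F [-9.2  5.4 10.1] M [0.68 1.44 0.19] gap 0.17 j6 37.0
-54.800355066171775 46.97786945912087
t: 15.82
ee_pos: [0.5788, 0.0337, 0.1725]
orientation: [-179.5, -0.2, 48.9]
ft_force: [0.8, -0.7, 0.1]
finger_gap: 0.498
t 15.8167 pos [0.5788 0.0337 0.1725] hold [ 43.6 109.9] ori [-179.5   -0.2   48.9] F [ 0.8 -0.7  0.1] M [-0.01 -0.04 -0.  ] gap 0.5 j6 37.1
[-0.2, -0.6, -95.6, -0.1363, 0.1929, 0.0152]
```

```bash
python3 -m handwheel '[[[0,0,-57,-0.136,0.193,0.01,0.5],[0,0,-57,-0.136,0.193,0.01,0.5],[0,0,-57,-0.136,0.193,0.01,0.5],[0,0,-57,-0.136,0.193,0.01,0.5],[0,0,-57,-0.136,0.193,0.01,0.5],[0,0,-57,-0.136,0.193,0.01,0.5],[0,0,-57,-0.136,0.193,0.01,0.5],[0,0,-57,-0.136,0.193,0.01,0.5]]]';python3 - <<'E'
from h import *
st()
a=np.radians(-90+37.4); print(rel(hw(50*np.cos(a),-86+50*np.sin(a),155),144.5))
for n,(a,b,c,d) in dict(top=(175,280,220,350)).items():
    p,_=robot.snapshot(n); cv2.imwrite(f"pics/{n}7.png",cv2.resize(p[a:b,c:d,::-1],None,fx=5.5,fy=5.5,interpolation=cv2.INTER_CUBIC))
E
```

```text
t: 16.48
ee_pos: [0.6337, -0.1981, 0.1572]
orientation: [-179.7, -0.7, 105.7]
ft_force: [0.7, 1.0, -0.9]
finger_gap: 0.5
t 16.4833 pos [ 0.6337 -0.1981  0.1572] hold [  29.  -127.8] ori [-179.7   -0.7  105.7] F [ 0.7  1.  -0.9] M [-0.01 -0.02 -0.01] gap 0.5 j6 -39.4
[-0.0, -0.7, -38.8, 0.0021, 0.0014, 0.0022]
```

View pics/top7.png

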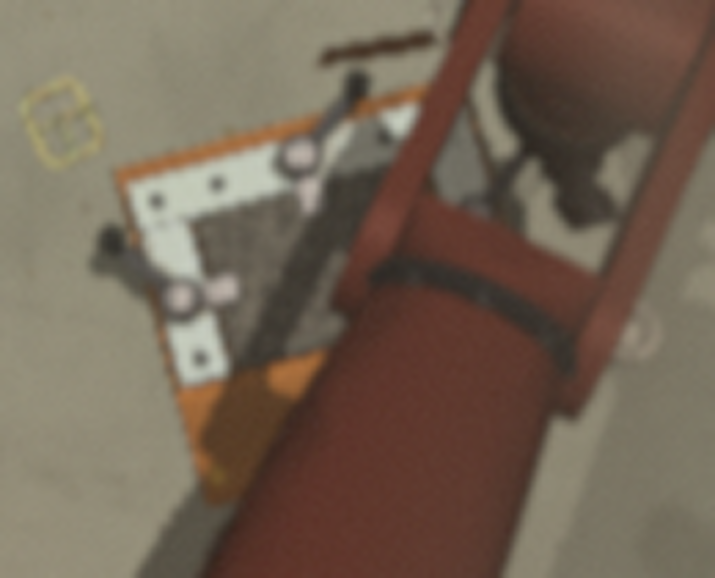

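The left dog is over the slab (crop (222,291)), grip at (112,240).

```bash
python3 - <<'E'
from h import *
G=np.array([112,240])/5.5+[220,175]-.4; d=wh(ray("top",G[0],G[1],.078))[0]-[0,86]; print(d,0.96-(np.arctan2(d[1],d[0])-np.pi/2))
E
python3 -m handwheel '[[[0,0,-7,0.002,0.001,0,0.5],[0,0,-14,0.002,0.001,0,0.5],[0,0,-21,0.002,0.001,0,0.5],[0,0,-28,0.002,0.001,0,0.5],[0,0,-35,0.002,0.001,0,0.5],[0,0,-38.8,0.002,0.001,0,0.5],[0,0,-38.8,0.002,0.001,0,0.5]]]'
python3 - <<'E'
from h import *
st()
a=np.radians(-90+37.4); print(rel(hw(50*np.cos(a),-86+50*np.sin(a),55),144.5))
E
```

```text
[40.14273546 29.19738385] 1.9019565853439893
t: 17.12
ee_pos: [0.6328, -0.194, 0.1549]
orientation: [179.8, -0.9, 144.8]
ft_force: [-0.5, -0.5, -0.1]
finger_gap: 0.495
t 17.1167 pos [ 0.6328 -0.194   0.1549] hold [  29.3 -123.6] ori [179.8  -0.9 144.8] F [-0.5 -0.5 -0.1] M [-0.03 -0.04 -0.02] gap 0.49 j6 -78.2
[0.2, -0.9, 0.3, -0.0039, -0.0007, 0.0999]
```

```bash
python3 -m handwheel '[[[0,-0.9,0,-0.003,-0.001,0.02,0.5],[0,-0.9,0,-0.003,-0.001,0.04,0.5],[0,-0.9,0,-0.003,-0.001,0.06,0.5],[0,-0.9,0,-0.003,-0.001,0.08,0.5],[0,-0.9,0,-0.003,-0.001,0.095,0.5],[0,-0.9,0,-0.003,-0.001,0.1,0.5],[0,-0.9,0,-0.003,-0.001,0.1,0.5]]]'
python3 - <<'E'
from h import *
st()
for n,(a,b,c,d) in dict(side=(160,245,220,340)).items():
    p,_=robot.snapshot(n); cv2.imwrite(f"pics/{n}8.png",cv2.resize(p[a:b,c:d,::-1],None,fx=5.5,fy=5.5,interpolation=cv2.INTER_CUBIC))
E
```

```text
t: 17.7
ee_pos: [0.6316, -0.1945, 0.052]
orientation: [179.9, -0.3, 144.7]
ft_force: [-0.2, -1.1, -0.2]
finger_gap: 0.505
t 17.7 pos [ 0.6316 -0.1945  0.052 ] hold [  28.  -123.8] ori [179.9  -0.3 144.7] F [-0.2 -1.1 -0.2] M [-0.05 -0.04  0.02] gap 0.5 j6 -78.1
```

View pics/side8.png

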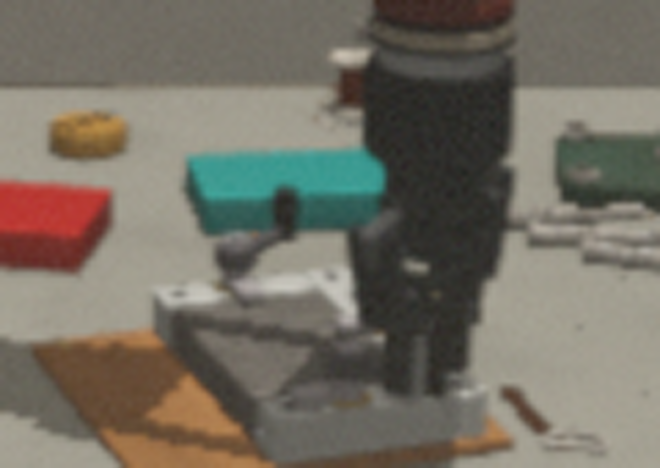

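Fingers (crop (400,360) and (450,350)) straddle the right grip. Close.

```bash
python3 -m handwheel '[[[0,0,0,0,0,0,0.7],[0,0,0,0,0,0,0.85],[0,0,0,0,0,0,0.85],[0,0,0,0,0,0,0.9],[0,0,0,0,0,0,0.9],[0,0,0,0,0,0,0.9]]]' 20;python3 - <<'E'
from h import *
st()
d=wh(robot.get_obs()["ee_pos"])-[0,-86]; print(np.degrees(np.arctan2(d[1],d[0]))+90,np.hypot(*d))
E
```

```text
t: 18.25
ee_pos: [0.6342, -0.1955, 0.0555]
orientation: [179.8, 0.1, 144.7]
ft_force: [0.7, 0.5, 4.7]
finger_gap: 0.176
t 18.25 pos [ 0.6342 -0.1955  0.0555] hold [  30.3 -125.5] ori [1.798e+02 1.000e-01 1.447e+02] F [0.7 0.5 4.7] M [ 0.06 -0.11 -0.  ] gap 0.18 j6 -78.1
37.44898770419415 49.758409904597045
```

```bash
python3 -m handwheel '[[[0,0,6.5,0.0003,-0.0057,0,0.9],[0,0,13,0.0013,-0.0112,0,0.9],[0,0,19.5,0.0029,-0.0167,0,0.9],[0,0,26,0.0051,-0.0219,0,0.9],[0,0,32.5,0.0078,-0.0269,0,0.9],[0,0,39,0.0111,-0.0315,0,0.9],[0,0,45.5,0.015,-0.0357,0,0.9],[0,0,52,0.0192,-0.0394,0,0.9]]]';python3 - <<'E'
from h import *
st()
d=wh(robot.get_obs()["ee_pos"])-[0,-86]; print(np.degrees(np.arctan2(d[1],d[0]))+90,np.hypot(*d))
E
```

```text
t: 18.92
ee_pos: [0.5962, -0.2157, 0.0556]
orientation: [179.7, -0.2, 92.3]
ft_force: [1.9, 3.1, 1.1]
finger_gap: 0.174
t 18.9167 pos [ 0.5962 -0.2157  0.0556] hold [ -12.  -133.7] ori [179.7  -0.2  92.3] F [1.9 3.1 1.1] M [ 0.58 -0.32  0.01] gap 0.17 j6 -28.9
-14.088501945986664 49.21227354842151
```

```bash
python3 -m handwheel '[[[0,0,6.5,0.0003,-0.0057,0,0.9],[0,0,13,0.0013,-0.0112,0,0.9],[0,0,19.5,0.0028,-0.0166,0,0.9],[0,0,26,0.005,-0.0218,0,0.9],[0,0,32.5,0.0077,-0.0267,0,0.9],[0,0,37,0.0099,-0.0298,0,0.9]]]'
python3 -m handwheel '[[[0,0,2,0,-0.0017,0,0.9],[0,0,4,0.0001,-0.0034,0,0.9],[0,0,6,0.0003,-0.005,0,0.9],[0,0,6,0.0003,-0.006,0,0.9]]]';python3 - <<'E'
from h import *
st()
d=wh(robot.get_obs()["ee_pos"])-[0,-86]; print(np.degrees(np.arctan2(d[1],d[0]))+90,np.hypot(*d))
E
```

```text
t: 19.42
ee_pos: [0.5664, -0.2066, 0.0556]
orientation: [179.8, -0.4, 55.0]
ft_force: [2.6, 0.4, -0.8]
finger_gap: 0.175
t: 19.75
ee_pos: [0.5648, -0.2049, 0.0559]
orientation: [179.3, -0.5, 49.0]
ft_force: [10.7, -5.7, -8.6]
finger_gap: 0.177
t 19.75 pos [ 0.5648 -0.2049  0.0559] hold [ -38.9 -114.3] ori [179.3  -0.5  49. ] F [10.7 -5.7 -8.6] M [-0.78 -1.43  0.14] gap 0.18 j6 14.0
-53.964969436760356 48.11328059300083
```

```bash
python3 -m handwheel '[[[0,0,0,-0.001,-0.003,0,0.9],[0,0,0,-0.001,-0.005,0,0.9],[0,0,0,-0.001,-0.005,0,0.9]]]';python3 - <<'E'
from h import *
st()
d=wh(robot.get_obs()["ee_pos"])-[0,-86]; print(np.degrees(np.arctan2(d[1],d[0]))+90,np.hypot(*d))
E
python3 -m handwheel '[[[0,0,0,0,0,0,0.5],[0,0,0,0,0,0,0.5],[0,0,0,0,0,0,0.5],[0,0,0,0,0,-0.03,0.5],[0,0,0,0,0,-0.06,0.5],[0,0,0,0,0,-0.1,0.5],[0,0,0,0,0,-0.13,0.5],[0,0,0,0,0,-0.13,0.5]]]';python3 - <<'E'
from h import *
st(); print(rel([.35,-.45,.2],49))
E
```

```text
t: 20.0
ee_pos: [0.5648, -0.2049, 0.056]
orientation: [178.6, -0.7, 49.0]
ft_force: [12.7, -5.7, -11.8]
finger_gap: 0.174
t 20.0 pos [ 0.5648 -0.2049  0.056 ] hold [ -38.9 -114.3] ori [178.6  -0.7  49. ] F [ 12.7  -5.7 -11.8] M [-0.77 -1.8   0.13] gap 0.17 j6 14.0
-53.901909923578074 48.09693852703644
t: 20.67
ee_pos: [0.5655, -0.2059, 0.1947]
orientation: [177.8, -0.9, 49.1]
ft_force: [0.7, -0.8, 0.8]
finger_gap: 0.499
t 20.6667 pos [ 0.5655 -0.2059  0.1947] hold [ -38.5 -115.5] ori [177.8  -0.9  49.1] F [ 0.7 -0.8  0.8] M [-0.   -0.02  0.03] gap 0.5 j6 14.0
[2.2, -0.9, 0.0, -0.3255, -0.0024, -0.0103]
```

```bash
python3 -m handwheel '[[[2,-1,0,-0.325,0,-0.01,0.5],[2,-1,0,-0.325,0,-0.01,0.5],[2,-1,0,-0.325,0,-0.01,0.5],[2,-1,0,-0.325,0,-0.01,0.5],[2,-1,0,-0.325,0,-0.01,0.5],[2,-1,0,-0.325,0,-0.01,0.5],[2,-1,0,-0.325,0,-0.01,0.5],[2,-1,0,-0.325,0,-0.01,0.5]]]';python3 - <<'E'
from h import *
st()
for n,(a,b,c,d) in dict(top=(175,280,220,350),side=(180,265,220,340)).items():
    p,_=robot.snapshot(n); cv2.imwrite(f"pics/{n}9full.png",p[...,::-1]); cv2.imwrite(f"pics/{n}9.png",cv2.resize(p[a:b,c:d,::-1],None,fx=5.5,fy=5.5,interpolation=cv2.INTER_CUBIC))
E
```

```text
t: 21.33
ee_pos: [0.3494, -0.4526, 0.1994]
orientation: [179.9, 0.2, 49.0]
ft_force: [0.6, -0.9, 0.0]
finger_gap: 0.5
t 21.3333 pos [ 0.3494 -0.4526  0.1994] hold [-316.8 -288.9] ori [179.9   0.2  49. ] F [ 0.6 -0.9  0. ] M [0.05 0.03 0.04] gap 0.5 j6 -18.2
```

View pics/top9.png

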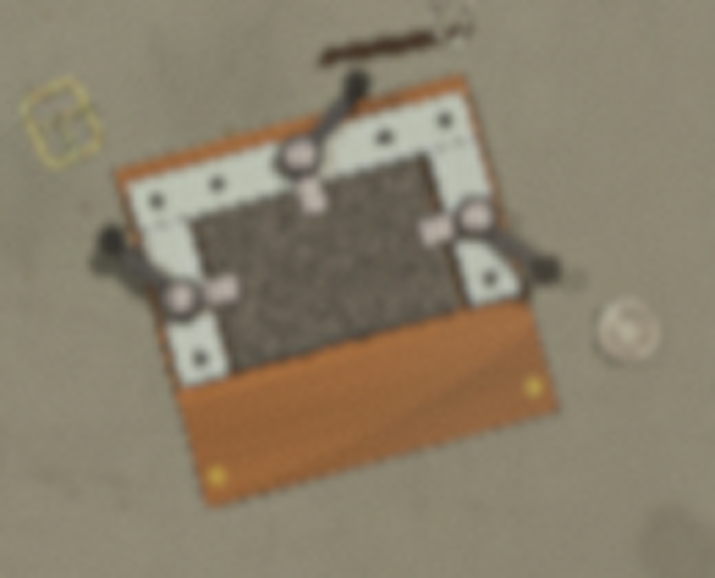

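View pics/top9full.png

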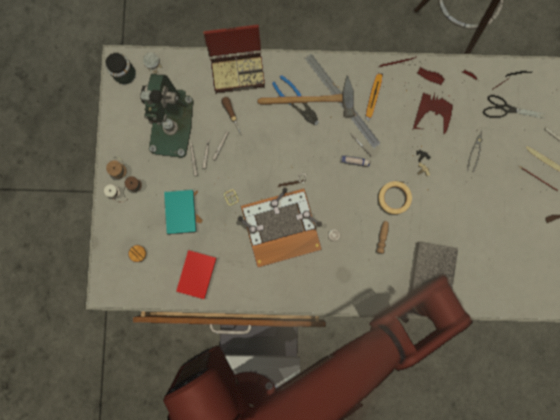

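View pics/side9.png

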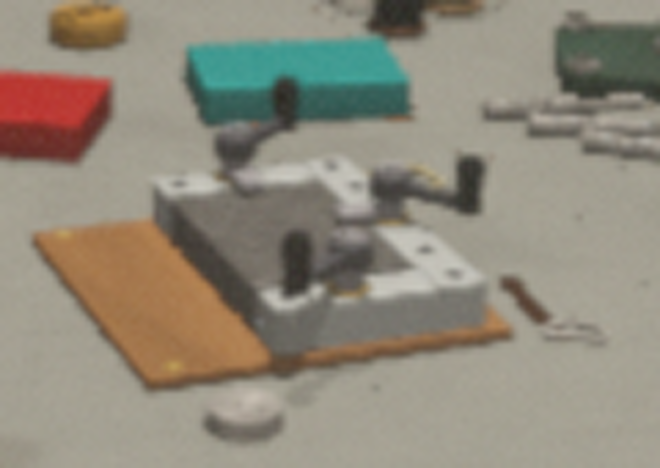

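Run:
```python
from h import *
g=cv2.cvtColor(cv2.imread("pics/top9full.png"),cv2.COLOR_BGR2GRAY)
ax={"back":((60,0),0,(358,83)),"left":((0,86),90,(112,240)),"right":((0,-86),-90,(544,267))}
for k,(a,b,c) in ax.items():
    u,v=(np.array(c)/5.5+[220,175]-.4)
    u0,v0=int(round(u)),int(round(v)); w=np.clip(95-g[v0-3:v0+4,u0-3:u0+4].astype(float),0,None); Y,X=np.mgrid[v0-3:v0+4,u0-3:u0+4]
    for q in((u,v),((w*X).sum()/w.sum(),(w*Y).sum()/w.sum())):
        d=wh(ray("top",*q,.079))[0]-a; print(k,np.round(q,1),round(.96-np.radians((np.degrees(np.arctan2(d[1],d[0]))-b)),3),np.hypot(*d).round(1))
```

```text
back [284.7 189.7] 1.908 49.5
back [284.2 190.8] 1.93 45.9
left [240.  218.2] 1.901 49.5
left [240.1 218.9] 1.874 47.8
right [318.5 223.1] 1.924 46.3
right [318.2 223.7] 1.966 46.6
```

```bash
python3 -c "
from plant import robot
print(robot.finish_job())"
```

```text
the job is handed in; nothing more can be done
None
```

I pushed the granite slab home with both finger tips, then turned the back, left and right cranks clockwise, in that order. Each crank turned until it stopped moving while the force kept rising. The arm was lifted clear, and I handed the job in at about 21.4 s; the interface gave no verdict.

**Slab:** the force rose to about 10 N with no further movement. The last pictures show its front flush with the rail ends, with no gap at the back rail.

**Bolts:** the last top picture puts them at about 1.91 rad (back), 1.90 (left) and 1.92 (right), with 1.92 as the end stop. A second, rougher estimate gave 1.93, 1.87 and 1.97. The 1.97 is past the stop and so reflects measuring error of a few hundredths of a radian. For the left bolt, 1.87 leaves little margin over the 1.85 limit.

**Other things on the table:** by eye, the buckle, anvil, D-ring, wax and slicker are where they started; I did not measure them. No check failed.

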